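# Vent and open the thermal jug, thread hand unknown

### The job

Open the thermal jug with the handle for refilling: first let off its steam by pressing the button in the middle of its stopper down to the stop and letting it come up again, then unscrew the stopper. These jugs are made with either thread and nothing outside shows which, so feel it: if it comes up tight one way, turn it the other way. Lift the stopper straight off and finish still holding it in the gripper, upright and still, 5 to 10 cm above the open mouth so that it drips back into the jug, with the slim flask's stopper and the other loose things left where they are.

Things in the scene. Friction and masses are not known exactly. Their poses are not given: they have to be found in the camera images.
- jug: steel thermal jug, 112 mm across, standing firm (it does not shift or turn) on a round cork trivet 144 mm across. Origin: centre of its underside, 8 mm above the work surface; z up. Black bow handle on its own -y side, reaching 104 mm from the axis; small beak on +y. Its neck, 40 mm across, ends 195 mm above the origin and has outside threads, hidden by the stopper
- jug_mouth (a point): centre of the jug's open mouth, in the plane of the neck's rim, 195 mm above the jug's origin
- stopper: the jug's black ribbed screw stopper: a loose cap 62 mm across, 40 mm high without its button, about 0.1 kg, with a small steel bar on top at its own -x side. Origin: centre of its underside, z up; closed, it is 171 mm above the jug's origin and the cap reaches 24 mm down over the neck. Turned the right way it runs free and stays down by its own weight: the thread does not push it up
- stopper_grip (a point): on the stopper's axis, 28 mm above its underside: grip it here, from above. The thread is right-handed (loosens counter-clockwise from above) or left-handed, drawn anew each time. The wrong way it stops hard after 0.03 to 0.25 rad; the right way it is clear of the thread 1.15 to 1.4 rad from its start and lifts straight off (next stop 1.4 to 1.65 rad). Before that it cannot be pulled off
- vent_top (a point): centre of the top of the vent button, a grey round push button 33 mm across in the middle of the jug's stopper. Out, its top is 52 mm above the stopper's origin and 12 mm above the cap. The tips of the closed gripper fit on it
- vent (a joint): travel of the vent button, m: 0 out, 0.008 pressed to its stop; a spring pushes it out again (2.7 N at the start of the travel, 6.3 N at the stop)
- flask: slim steel flask without a handle, 76 mm across, the same height as the jug, standing firmly on a smaller cork trivet; a bystander. Origin: centre of its underside
- flask_stopper: the slim flask's stopper, the same make as the jug's; leave it closed. Origin: centre of its underside
- tumbler: loose clear glass, 81 mm across, 93 mm high; bystander. Origin: centre of its underside
- honey: loose glass jar of honey with a dark lid, 65 mm across, 86 mm high; bystander. Origin: centre of its underside
- milk_jug: loose small white porcelain jug, 44 x 54 mm, 78 mm high; bystander. Origin: centre of its underside
- tealight: loose tealight in a tin cup, 38 mm across, 15 mm high; bystander. Origin: centre of its underside
There are look-alikes about, which are no part of the job. Leave any purple or turquoise look-alike of the stopper alone.

How it is judged:
By the outcome, as a careful person would: the job done as asked, in the order asked, and still so for the second after the job is handed in, while the arm keeps its last pose, push and grip.
It also fails if it takes over 67 s, if anything falls off the work surface, if the arm or the gripper's body presses on something with over 40 N, if the wrist force passes 120 N, or if a joint passes its speed limit or range.

### The arm

A 7-joint arm with a two-finger parallel gripper is mounted at the origin on a cart in front of the work surface, level with it; the furniture and walls round the work are solid. World frame = base frame: x ahead of the robot, y to its left, z up, the work surface at z = 0. Lengths are in mm, angles in rad, forces in N, time in s.
With the tool pointing down it reaches from about 425 to 825 mm from the base axis. Payload 3.6 kg.
Tool frame: the origin (TCP) lies at the very end of the fingers, on their centre line; the grasp point (between the pads) lies 19 mm behind it; z points along the fingers, y is the line along which they close (so a half turn about z gives the same grasp; the last joint's range is limited). The gripper opens to 93 mm and grips with 3 to 60 N. Pads are 15 mm wide; open, the fingers measure 128 mm over their backs; the gripper's body (75 mm by 188 mm) begins 65 mm behind the grasp point.
Start: joints at [-1.292, 0.615, -0.013, 1.423, 0.008, 1.103, -0.04], TCP at [195.033, 620.019, 218.64] pointing down, gripper open.
Joint ranges: [-3.12, 3.12], [-0.3, 2.06], [-1.34, 1.32], [0.26, 2.42], [-1.36, 4.5], [0.01, 1.98], [-2.84, 2.84]. Speed limits (rad/s): [2.79, 2.79, 3.14, 3.14, 3.14, 3.14, 3.14].

### API

Orientations are given as a unit quaternion [x, y, z, w].
In Python, from cell import monitor, eyes, bot gives the robot as it stands.
- The arm moves only by the shell command python3 -m crank 'ROWS'. ROWS is JSON, a list of rows, each a list of 5 numbers: the shift along the tool's x, y, z each as a share of 0.025 m, from -1 to 1, then the turn about the tool's z as a share of 4 degrees, from -1 to 1, then the opening, from -1 (shut) to 1 (fully open). In form: [[dx, dy, dz, spin, claw], ...]. A call has 1 to 20 rows; each row shifts and turns the commanded pose from where the row before left it, along the tool's axes as they then stand; what a row does not reach is not made up. A row lasts 1/10 s, in which the tool goes at most 50 mm and 8.59 degrees, less where a joint would pass 70% of its speed; a pose out of reach is approached as far as the arm can. A call with a number of a shift or a turn outside -1 to 1 is refused whole. A call with a gripper value outside its range is refused whole. The fingers move at their own pace and stop on an object; the grip force is fixed at half the most. Time passes only in rows, so rows that do not move let the fingers close. It gives the time, the measured TCP pose, the force, the opening and the grip force at its end, in the units of the state.
- monitor.observe(): the state, without advancing time (a new reading comes with each control period).
- eyes.camera(name): name is "scene" or "top" or "wrist"; returns the picture (480x640x3 uint8, red, green, blue); there is no depth.
- eyes.camera_info(name): a dict with "mtx" (3x3 intrinsics, pixels), "camera_from_world" (4x4, takes a point from world to camera coordinates); the wrist camera has in their place "tool_from_camera" (4x4, takes a point from camera to tool coordinates, whose origin is the TCP and whose axes are the flange's). Camera axes: x right, y down, z forward; pixel columns grow to the right and rows downward; lengths in mm; the calibration is good to about 2 mm. The wrist camera is an equidistant fisheye: a pixel r from the principal point sees the ray r / f radians off the axis. A picture is of the moment at which its call begins: read the wrist's pose just before it. camera_info takes no time and is no camera call.
- bot.finish_job(): hands the job in; it is judged then, once.
The state is a dict: "clock": time; "q": joint angles; "joint_vel": joint speeds; "effort": joint torques, N m; "position": TCP position; "eef_rot": TCP orientation; "force": force on the tool from outside, world axes, zero at the start; "ft_torque": the same for the moment, N m; "grip_width": opening from 0.0 (shut) to 1.0 (fully open); "grip_force": force on a finger pad.
Only numpy, scipy, OpenCV 4.12 (cv2) and the standard library are available. Lean on these libraries where they do the work, as an engineer would, in place of code of your own. Each camera call takes 0.05 s, during which the arm holds its last target. There are 200 camera calls.

## Working session

There is one attempt and no reset: what is moved stays moved. The work goes in short steps, Python scripts to look and compute and a shell command to move; the robot and the scene stay as the last step left them, time stands still between calls to the robot, and variables do not carry over. Pictures are saved under pics/ and viewed, at most 10 in all, crops included, and the job is handed in when it is done.

```bash
ls; mkdir -p pics; python3 - <<'E'
from cell import monitor, eyes, bot
import cv2,json,numpy as np
s=monitor.observe();print(s)
for n in ["scene","top","wrist"]:
    im=eyes.camera(n);cv2.imwrite(f"pics/{n}0.png",im[:,:,::-1])
    print(n,{k:np.round(v,4).tolist() for k,v in eyes.camera_info(n).items() if not isinstance(v,str)})
E
```

```text
pics
{'clock': 0.0, 'q': array([-1.29250708,  0.61593695, -0.01257551,  1.42484123,  0.00814174,
        1.10338337, -0.04041989]), 'joint_vel': array([ 1.94984119e-03,  1.47571521e-03,  1.05093493e-03,  1.87671355e-03,
        1.88046552e-04,  8.42249493e-04, -9.11183911e-05]), 'effort': array([ 2.57313704e-04, -4.58937442e+01,  2.09220015e-01, -1.65740955e+01,
       -6.10954687e-02,  2.04246340e-02,  2.41571934e-04]), 'position': array([194.85426208, 619.30608793, 217.48888704]), 'eef_rot': array([ 1.51789655e-01,  9.88412017e-01, -1.25089242e-03, -1.43597563e-04]), 'force': array([-0.44006201, -0.45181364,  0.04824339]), 'ft_torque': array([-0.0411792 ,  0.04582201,  0.00716197]), 'grip_force': 0.0, 'grip_width': 0.9963708574068179}
scene {'mtx': [[599.3448, 0.0, 315.1298], [0.0, 599.3448, 247.3643], [0.0, 0.0, 1.0]], 'camera_from_world': [[0.4733, -0.8809, 0.009, -277.7203], [-0.6995, -0.382, -0.604, 438.1693], [0.5355, 0.2796, -0.7969, 920.2961], [0.0, 0.0, 0.0, 1.0]]}
top {'mtx': [[442.9592, 0.0, 316.8651], [0.0, 442.9592, 237.9898], [0.0, 0.0, 1.0]], 'camera_from_world': [[0.0266, -0.9993, -0.0273, -25.2369], [-0.9878, -0.0221, -0.1541, 535.5231], [0.1533, 0.0311, -0.9877, 907.3336], [0.0, 0.0, 0.0, 1.0]]}
wrist {'mtx': [[371.6483, 0.0, 311.6054], [0.0, 371.6483, 236.687], [0.0, 0.0, 1.0]], 'tool_from_camera': [[0.0001, -0.9625, -0.2713, 75.3059], [1.0, 0.0001, 0.0, 0.6591], [0.0, -0.2713, 0.9625, -167.2445], [0.0, 0.0, 0.0, 1.0]]}
```

View pics/top0.png

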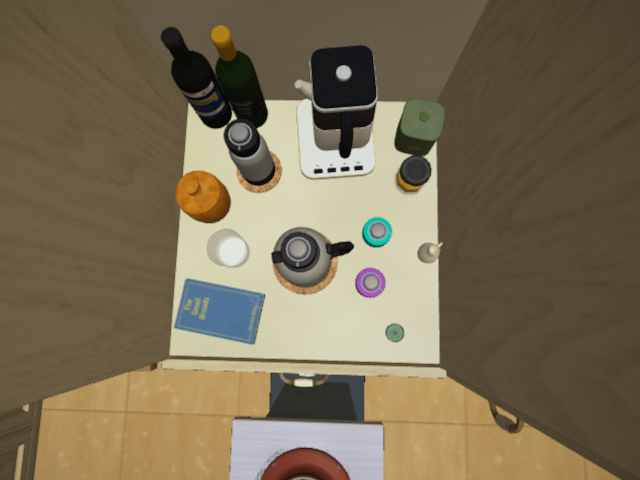

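View pics/scene0.png

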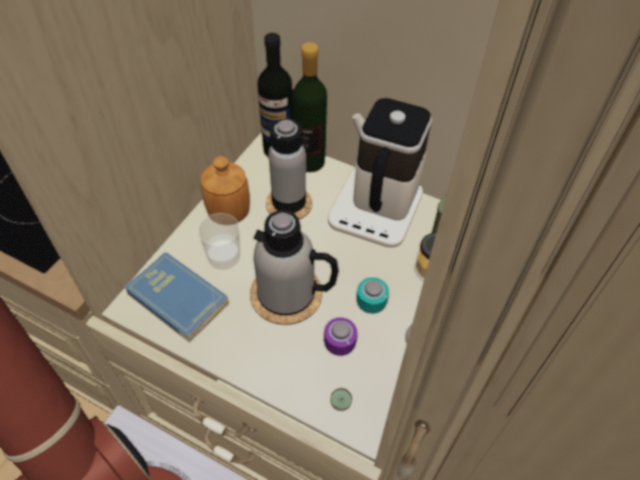

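The top view shows the jug: its button is near (298,249), the handle points right to (350,247), and the beak is at (277,257). In the scene view the button is near (282,225). The slim flask stands behind on the left, with the purple and turquoise look-alikes to the right.

```bash
cat > h.py <<'E'
import numpy as np,cv2
from cell import eyes
def ray(n,p):
    i=eyes.camera_info(n);T=np.linalg.inv(i["camera_from_world"]);d=np.linalg.inv(i["mtx"])@[p[0],p[1],1]
    d=T[:3,:3]@d;return T[:3,3],d/np.linalg.norm(d)
def plane(n,p,z):
    o,d=ray(n,p);return o+d*(z-o[2])/d[2]
def meet(r):
    A=0;b=0
    for o,d in r:
        M=np.eye(3)-np.outer(d,d);A=A+M;b=b+M@o
    x=np.linalg.solve(A,b);return x,[np.linalg.norm((np.eye(3)-np.outer(d,d))@(x-o)) for o,d in r]
E
python3 - <<'E'
from h import *
t=cv2.imread("pics/top0.png");s=cv2.imread("pics/scene0.png")
a=cv2.resize(t[200:310,240:400],None,fx=4,fy=4,interpolation=cv2.INTER_CUBIC)
b=cv2.resize(s[195:325,225:355],None,fx=4,fy=4,interpolation=cv2.INTER_CUBIC)
b=cv2.resize(b,(440,440));c=np.zeros((880,640,3),np.uint8)
a=cv2.resize(a,(360*160//110*1,360)); b=cv2.resize(b,(270,360)) if 0 else cv2.resize(s[195:325,225:325],(277,360),interpolation=cv2.INTER_CUBIC)
cv2.imwrite("pics/crop1.png",np.hstack([a,b]));print(a.shape,b.shape)
for n,l in [("top",[(190,100),(438,103),(440,365),(165,360)]),("scene",[(95,320),(375,475)])]:
  for p in l: print(n,p,plane(n,p,0).round())
print(meet([ray("top",(298,249)),ray("scene",(282,224))]))
for n in ("top","scene"):
  i=eyes.camera_info(n);print(n,np.linalg.inv(i["camera_from_world"])[:3,3])
E
```

```text
(360, 523, 3) (360, 277, 3)
top (190, 100) [866. 299.   0.]
top (438, 103) [ 867. -284.    0.]
top (440, 365) [ 275. -280.    0.]
top (165, 360) [268. 311.   0.]
scene (95, 320) [262. 303.   0.]
scene (375, 475) [ 255. -289.    0.]
(array([489.18703149,  14.1547907 , 215.39490306]), [np.float64(0.6450653045613929), np.float64(0.645065304561439)])
top [390.5415543  -41.60359164 977.96859509]
scene [ -54.88883112 -334.58013068 1000.55441308]
```

View pics/crop1.png

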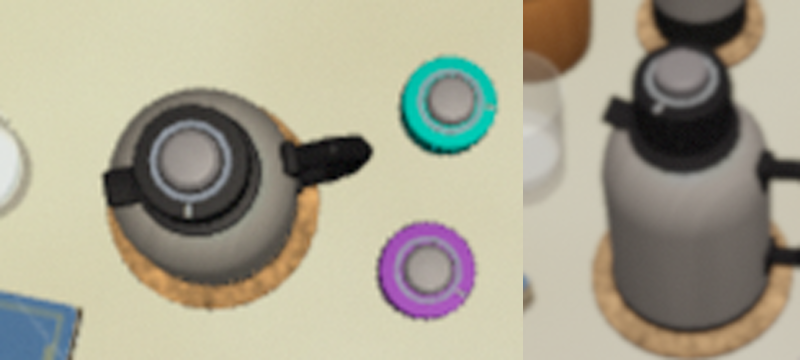

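View pics/wrist0.png

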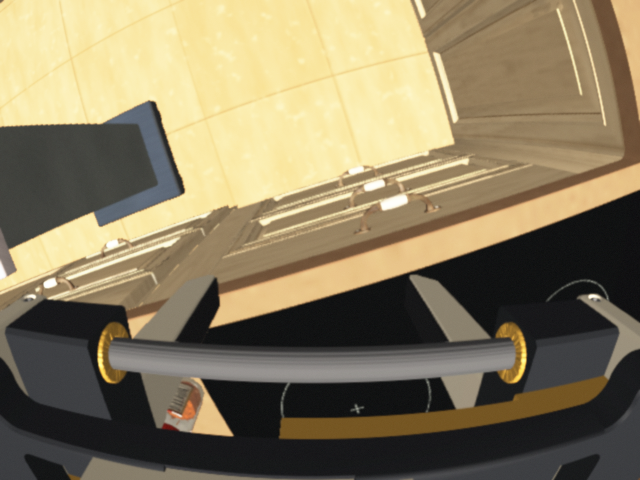

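```bash
python3 - <<'E'
from h import *
def proj(n,P):
    i=eyes.camera_info(n);c=i["camera_from_world"]@np.r_[P,1];u=i["mtx"]@c[:3];return (u[:2]/u[2]).round().tolist()
for n in("top","scene"):
  for P in [(265,305),(866,300),(265,-285),(866,-285)]:
    print(n,P,[proj(n,(*P,z)) for z in (0,100,200,300,400,500,600)])
t=cv2.imread("pics/top0.png");s=cv2.imread("pics/scene0.png")
for n,im,box in(("top",t,(283,233,314,265)),("scene",s,(265,208,300,238))):
    x0,y0,x1,y1=box;hsv=cv2.cvtColor(im[y0:y1,x0:x1],cv2.COLOR_BGR2HSV)
    v=cv2.resize(hsv[:,:,2],None,fx=1,fy=1);m=(v>95).astype(np.uint8)
    print(n);print("\n".join("".join("%4d"%k for k in r[::2]) for r in v[::2]))
print(plane("scene",(60,190),0),plane("scene",(30,280),0))
for p in[(0,170),(0,250),(60,170)]: print(plane("scene",p,0).round())
E
```

```text
top (265, 305) [[167.0, 362.0], [149.0, 368.0], [125.0, 376.0], [95.0, 386.0], [54.0, 400.0], [-5.0, 420.0], [-95.0, 450.0]]
top (866, 300) [[189.0, 100.0], [175.0, 79.0], [157.0, 52.0], [134.0, 19.0], [105.0, -25.0], [65.0, -84.0], [8.0, -168.0]]
top (265, -285) [[443.0, 370.0], [456.0, 377.0], [473.0, 387.0], [495.0, 399.0], [525.0, 416.0], [569.0, 440.0], [637.0, 478.0]]
top (866, -285) [[438.0, 103.0], [450.0, 82.0], [464.0, 55.0], [482.0, 21.0], [506.0, -23.0], [539.0, -84.0], [586.0, -172.0]]
scene (265, 305) [[95.0, 319.0], [79.0, 290.0], [61.0, 257.0], [39.0, 218.0], [13.0, 171.0], [-18.0, 115.0], [-57.0, 45.0]]
scene (866, 300) [[261.0, 132.0], [258.0, 99.0], [255.0, 63.0], [252.0, 21.0], [248.0, -26.0], [244.0, -80.0], [238.0, -143.0]]
scene (265, -285) [[375.0, 468.0], [381.0, 447.0], [388.0, 423.0], [397.0, 393.0], [408.0, 356.0], [421.0, 309.0], [439.0, 246.0]]
scene (866, -285) [[491.0, 220.0], [503.0, 189.0], [517.0, 153.0], [532.0, 112.0], [550.0, 65.0], [572.0, 9.0], [597.0, -58.0]]
top
 151 101 115 106  75  54  48  51  51  48  54  73 125 145 143 131
 101 118  97  48
[... 1492 characters left out ...]
 114 138 143 145 146 146 146 146 134 104 130  89  39 111
  69  42 116 125  91 125 141 147 150 152 151 140 115  91 132  86  36  84
  62  38  94 132  83  88 116 134 143 141 131 109  87 114 129  61  37  67
  56  37  56 120 121  86  78  88  94  94  87  85 108 131  94  40  35  62
  54  34  36  67 115 132 114  97  94  94 103 118 126  91  44  37  28  57
  26  28  35  47 101 121 114 123 125 120 115  97  68  42  35  32  25  34
  23  21  28  68 128  89  45  53  57  54  48  40  36  38  34  24  21  20
  22  16  18  33  59  41  35  35  39  38  38  37  36  27  24  18  19  21
[485.12889032 596.22516366   0.        ] [271.69507005 478.58381007   0.        ]
[466. 761.  -0.]
[298. 587.   0.]
[533. 640.   0.]
```

```bash
python3 -m crank '[[0,0,-0.6,-0.87,1],[0,0,-0.6,-0.87,1],[0,0,-0.6,-0.87,1],[0,0,-0.6,-0.87,1],[0,0,-0.6,-0.87,1],[0,0,0,0,1]]'; python3 -c "
from cell import monitor;s=monitor.observe();print(s['q'],s['position'],s['eef_rot'])"
python3 -m crank '[[0.6,0,0,0,1],[0.8,0,0,0,1],[0.8,-0.5,0,0,1],[0.4,-0.8,0,0,1],[0,-0.8,0,0,1],[0,-0.8,0,0,1],[0,-0.6,0,0,1],[0,0,0,0,1]]'; python3 -c "
from cell import monitor;s=monitor.observe();print(s['q'],s['position'],s['eef_rot'])"
```

```text
clock: 0.75
position: [195.4, 621.0, 295.6]
eef_rot: [0.001, 1.0, 0.002, 0.0]
force: [-0.6, 0.6, 0.4]
grip_width: 1.001
grip_force: 0.0
[-1.2490273   0.56291692 -0.09131416  1.29967137  0.05070334  1.27716358
  0.22861429] [195.3653629  620.97692515 295.59518865] [6.90304168e-04 9.99997683e-01 1.99532656e-03 4.19040394e-04]
clock: 1.55
position: [128.8, 530.4, 292.9]
eef_rot: [0.001, 1.0, -0.002, -0.0]
force: [-0.4, 0.5, 0.4]
grip_width: 1.001
grip_force: 0.0
[-1.30170708  0.38856124 -0.1042029   1.60790324  0.04294935  1.15054694
  0.15355382] [128.77251598 530.37387031 292.89688115] [ 6.96907720e-04  9.99998496e-01 -1.54362212e-03 -3.72765697e-04]
```

```bash
python3 - <<'E'
import numpy as np
D=[(.616,1.425,649.2,217.5),(.563,1.2997,651,295.6),(.3886,1.6079,545.8,292.9)]
A=[];b=[]
for q2,q4,r,z in D:
    s=q2+q4
    A+=[[np.sin(q2),np.sin(s),1,0],[np.cos(q2),np.cos(s),0,1]];b+=[r,z]
x,res,_,sv=np.linalg.lstsq(np.array(A),b,rcond=None);print(x,np.array(A)@x-b,sv)
L1,L2,a,c=x
for z in range(150,700,50):
    o=[]
    for q2 in np.arange(-.3,2.06,.01):
        q4=np.arange(.26,2.42,.01);s=q2+q4;q6=np.pi-s
        ok=(q6>.01)&(q6<1.98)&(abs(c+L1*np.cos(q2)+L2*np.cos(s)-z)<4)
        o+=list((a+L1*np.sin(q2)+L2*np.sin(s))[ok])
    if o:print(z,round(min(o)),round(max(o)))
E
```

```text
[557.4287646  377.36558228  -8.76266143 -66.94191486] [ 0.51811773 -0.44296078 -0.84649645  0.25531969  0.32837871  0.18764109] [2.52295814 2.36893264 0.11955396 0.09245121]
150 295 893
200 252 879
250 187 863
300 165 843
350 185 821
400 198 793
450 203 757
500 202 706
550 194 644
600 178 545
```

```bash
python3 -m crank '[[-0.4,-0.5,0,0,1],[-0.6,-0.8,0,0,1],[0,-1,0,0,1],[0,-1,0,0,1],[0,-1,0,0,1],[0,-1,0,0,1],[0,-1,0,0,1],[0,-0.5,0,0,1],[0,0,0,0,1]]'; python3 -c "
from cell import monitor;s=monitor.observe();print(s['q'],s['position'],s['eef_rot'])"
```

```text
clock: 2.45
position: [155.2, 361.5, 293.7]
eef_rot: [0.001, 1.0, -0.0, 0.0]
force: [0.5, -0.2, 0.7]
grip_width: 0.998
grip_force: 0.0
[-1.14994593  0.13287542 -0.08158073  1.9697139   0.01280845  1.03967658
  0.33056603] [155.16376454 361.47464564 293.66361854] [ 1.46484725e-03  9.99998914e-01 -1.35721188e-04  8.33877359e-05]
```

```bash
python3 -m crank '[[0,-0.6,0,0,1],[0,-0.8,0,0,1],[0,-0.8,0,0,1],[0,-0.8,0,0,1],[0,-0.8,0,0,1],[0,-0.8,0,0,1],[0,-0.8,0,0,1],[0,-0.8,0,0,1],[0,0,0,0,1]]'; python3 -c "
from cell import monitor;s=monitor.observe();print(s['q'],s['position'],s['eef_rot'])"
```

```text
clock: 3.35
position: [154.4, 205.8, 293.5]
eef_rot: [0.002, 1.0, -0.0, -0.0]
force: [1.0, 0.0, 0.6]
grip_width: 1.003
grip_force: 0.0
[-1.03219258 -0.11608811  0.01721977  2.2226582   0.00229675  1.03588418
  0.55151517] [154.36792223 205.83378622 293.46028791] [ 1.50995870e-03  9.99998764e-01 -3.68218858e-04 -2.38766872e-04]
```

```bash
python3 -m crank '[[-0.2,-0.6,0,0,1],[-0.3,-0.8,0,0,1],[-0.4,-0.8,0,0,1],[-0.6,-0.8,0,0,1],[-0.8,-0.8,0,0,1],[-0.8,-0.8,0,0,1],[-0.8,-0.8,0,0,1],[-0.8,-0.8,0,0,1],[-0.8,-0.8,0,0,1],[-0.8,-0.6,0,0,1],[-0.8,0,0,0,1],[-0.6,0,0,0,1],[0,0,0,0,1]]'; python3 - <<'E'
from h import *
from cell import monitor
s=monitor.observe();print(s['clock'],s['q'],s['position'],s['eef_rot'])
im=eyes.camera("wrist");cv2.imwrite("pics/w1.png",im[:,:,::-1]);np.save("w1.npy",np.r_[s['position'],s['eef_rot']])
for z,p,q in((0,(298.2,248.2),(282,220.3)),): print(meet([ray("top",p),ray("scene",q)]),plane("top",p,231),plane("scene",q,231))
E
```

```text
clock: 4.65
position: [349.5, 18.0, 293.7]
eef_rot: [0.001, 1.0, -0.001, 0.001]
force: [-0.8, 0.6, -0.8]
grip_width: 1.0
grip_force: 0.0
4.65 [-0.72858263  0.05422855  0.65401339  2.07312549 -0.03584982  1.02407792
  1.51296789] [349.4855793   18.00864541 293.72483016] [ 5.70587754e-04  9.99998814e-01 -1.11460246e-03  8.97012027e-04]
(array([489.0767513 ,  13.33268035, 225.80145029]), [np.float64(0.35386848809338883), np.float64(0.35386848809342025)]) [488.20241177  13.24648615 231.        ] [485.62221427  10.70601805 231.        ]
```

View pics/w1.png

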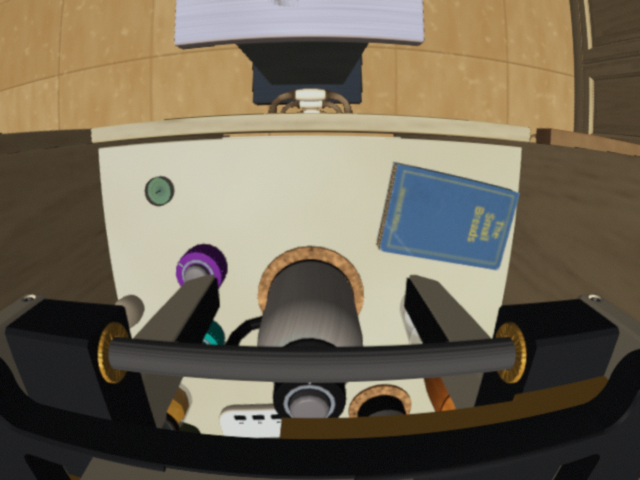

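The wrist view shows the jug below, with its button at about (311,403) inside the pale ring, between the fingers.

```bash
cat >> h.py <<'E'
from scipy.spatial.transform import Rotation as R
def wray(pose,p):
    i=eyes.camera_info("wrist");K=i["mtx"];T=np.array(i["tool_from_camera"])
    u=(np.array(p)-K[:2,2])/K[0,0];r=np.hypot(*u);d=np.r_[u/r*np.sin(r),np.cos(r)]
    Q=R.from_quat(pose[3:]).as_matrix();return Q@T[:3,3]+pose[:3],Q@T[:3,:3]@d
def ring(im,c,h,lo=80):
    x,y=c;g=cv2.cvtColor(im,cv2.COLOR_BGR2GRAY)[y-h:y+h,x-h:x+h];m=(g>lo).astype(np.uint8)
    k=cv2.findContours(m,cv2.RETR_CCOMP,cv2.CHAIN_APPROX_NONE)[0]
    return [(np.round(np.array(e[0])+[x-h,y-h],1),np.round(e[1],1)) for e in (cv2.fitEllipse(a) for a in k if len(a)>15)]
E
python3 - <<'E'
from h import *
im=cv2.imread("pics/w1.png");pose=np.load("w1.npy")
for e in ring(im,(311,403),40,95):print(e)
o,d=wray(pose,(311,403));
for z in(219,231):print(o+d*(z-o[2])/d[2])
print(meet([(o,d),ray("top",(298.2,248.2))]));print(meet([(o,d),ray("top",(298.2,248.2)),ray("scene",(282,220.3))]))
E
python3 -m crank '[[-0.6,0,0,0.7,1],[-0.8,0.2,0,0.9,0.5],[-0.8,0.4,0,0.9,0],[-0.7,0.5,0,0.9,-1],[-0.4,0.4,0,0.9,-1],[0,0.2,0,0.9,-1],[0,0,0,0.9,-1],[0,0,0,0.9,-1],[0,0,0,0.9,-1],[0,0,0,0.9,-1],[0,0,0,0,-1]]';  python3 - <<'E'
from h import *
from cell import monitor
s=monitor.observe();print(s['clock'],s['q'],s['position'],s['eef_rot'],s['grip_width'])
im=eyes.camera("wrist");cv2.imwrite("pics/w2.png",im[:,:,::-1]);np.save("w2.npy",np.r_[s['position'],s['eef_rot']])
E
```

```text
(array([275.6, 427.1]), array([10.7, 22.4]))
(array([273.2, 411.3]), array([5.9, 8.4]))
(array([308.9, 401.9]), array([33.6, 51. ]))
(array([309.1, 402.6]), array([30. , 41.6]))
(array([346.2, 403.5]), array([ 9.8, 40.9]))
(array([271.9, 387.3]), array([ 2.1, 29.2]))
[487.90826055  17.81279972 219.        ]
[477.29768118  17.8757097  231.        ]
(array([490.38142012,  16.08344209, 215.85140588]), [np.float64(1.72939952822121), np.float64(1.7293995282212118)])
(array([490.77719793,  15.8334759 , 218.70609783]), [np.float64(2.775806671562414), np.float64(1.9265071279738362), np.float64(2.866085728296279)])
clock: 5.8
position: [435.4, 51.2, 293.5]
eef_rot: [0.302, 0.953, 0.0, -0.0]
force: [-0.2, -0.4, -0.5]
grip_width: 0.189
grip_force: 0.0
5.8 [-0.76035954  0.25600117  0.76201463  1.88881678 -0.20056601  1.07496828
  1.03837512] [435.38653287  51.15425035 293.54244406] [ 3.02251821e-01  9.53228006e-01  7.48235807e-05 -4.47415859e-04] 0.1890144072594804
```

View pics/w2.png

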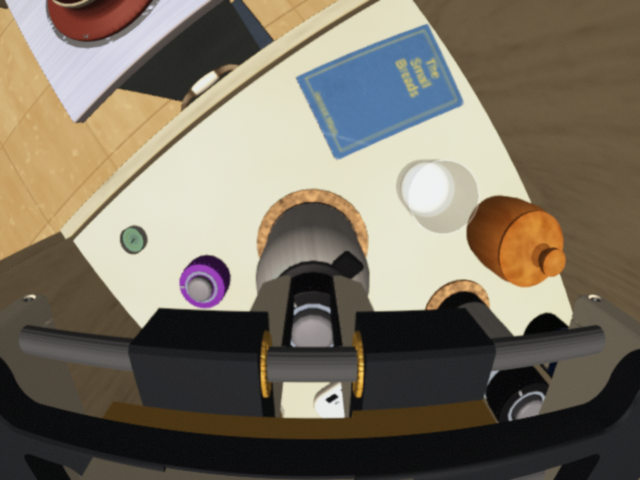

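```bash
python3 -m crank '[[-0.6,0,0,0,-1],[-0.7,0,0,0,-1],[-0.7,0.05,0,0,-1],[-0.56,0,0,0.5,-1],[0,0,0,1,-1],[0,0,0,1,-1],[0,0,0,1,-1],[0,0,0,1,-1],[0,0,0,1,-1],[0,0,0,1,-1],[0,0,0,1,-1],[0,0,0,1,-1],[0,0,0,1,-1],[0,0,0,1,-1],[0,0,0,1,-1],[0,0,0,0.6,-1],[0,0,0,0,-1],[0,0,0,0,-1]]';  python3 - <<'E'
from h import *
from cell import monitor
s=monitor.observe();print(s['clock'],s['q'],s['position'],s['eef_rot'],s['grip_width'])
im=eyes.camera("wrist");cv2.imwrite("pics/w3.png",im[:,:,::-1]);np.save("w3.npy",np.r_[s['position'],s['eef_rot']])
E
```

```text
clock: 7.65
position: [489.0, 14.7, 293.6]
eef_rot: [0.667, 0.745, -0.0, -0.0]
force: [-0.2, -0.1, -0.7]
grip_width: 0.008
grip_force: 0.0
7.65 [-0.74737032  0.41640871  0.98691056  1.77330227 -0.37751868  1.1571234
  0.46755778] [488.96591472  14.66894217 293.56975044] [ 6.66583377e-01  7.45430452e-01 -7.99308699e-05 -1.93632822e-04] 0.008093356356869726
```

View pics/w3.png

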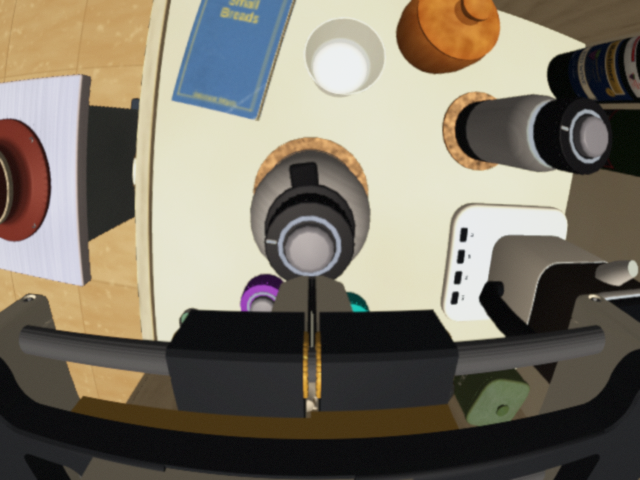

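The wrist view from above shows the button at about (309,246), just ahead of the closed fingertips at (312,285). The flask is well off to the right.

```bash
python3 - <<'E'
from h import *
im=cv2.imread("pics/w3.png");pose=np.load("w3.npy")
for e in ring(im,(309,246),44,95):print(e)
o,d=wray(pose,(309,247));
for z in(219,231):print(o+d*(z-o[2])/d[2])
w2=wray(np.load("w2.npy"),(312,325))
for L in ([(o,d),ray("top",(298.2,248.2))],[(o,d),ray("top",(298.2,248.2)),ray("scene",(282,220.3))],[(o,d),w2],[(o,d),wray(np.load("w1.npy"),(310,402.5))]): print(meet(L))
E
```

```text
(array([268.2, 287.7]), array([ 3. , 11.5]))
(array([345.9, 276.2]), array([17.5, 30.3]))
(array([272.9, 269. ]), array([13.8, 28.9]))
(array([307.5, 245.4]), array([59.2, 68. ]))
(array([309., 247.]), array([49.7, 51. ]))
(array([350.3, 204.8]), array([ 4.2, 10.3]))
(array([267.3, 207.6]), array([ 6.1, 18.4]))
[487.41666758  14.97106613 219.        ]
[487.09269527  18.70149608 231.        ]
(array([488.62197363,  14.47158237, 218.55848662]), [np.float64(1.2394630150959909), np.float64(1.239463015096051)])
(array([488.9326834 ,  14.58563361, 223.7009711 ]), [np.float64(2.400290419080515), np.float64(0.8333187324152085), np.float64(1.7518011879779403)])
(array([487.59518367,  14.12856659, 213.03164077]), [np.float64(0.967547359208753), np.float64(0.9675473592087681)])
(array([487.12534554,  15.83653105, 218.91449394]), [np.float64(0.8987903174187072), np.float64(0.8987903174187203)])
```

```bash
python3 -m crank '[[0,0,0.5,0,-1],[0,0,0.7,0,-1],[0,0,0.6,0,-1],[0,0,0.4,0,-1],[0,0,0,0,-1]]'; for i in 1 2; do python3 -m crank '[[0,0,0.08,0,-1],[0,0,0.08,0,-1],[0,0,0,0,-1]]' | grep -E "pos|force"; done
```

```text
clock: 8.2
position: [487.9, 14.7, 237.0]
eef_rot: [0.667, 0.745, -0.001, -0.001]
force: [-0.3, -0.3, 0.6]
grip_width: 0.005
grip_force: 0.0
position: [489.3, 14.5, 234.9]
force: [-0.2, 0.7, 1.2]
grip_force: 0.0
position: [489.3, 14.5, 230.9]
force: [-0.9, 0.2, 2.8]
grip_force: 1.3
```

```bash
for i in 1 2 ; do python3 -m crank '[[0,0,0.08,0,-1],[0,0,0.08,0,-1],[0,0,0,0,-1]]' | grep -E "pos|^force"; done;  python3 -m crank '[[0,0,0.06,0,-1],[0,0,0,0,-1]]' | grep -E "pos|^force"
```

```text
position: [489.3, 14.5, 226.8]
force: [-0.0, 1.2, 3.9]
position: [489.4, 14.4, 223.1]
force: [-1.2, 1.3, 5.8]
position: [489.4, 14.4, 222.9]
force: [-3.5, 1.0, 14.6]
```

```bash
python3 -m crank '[[0,0,0,0,-1],[0,0,-0.16,0,-1],[0,0,-0.3,0,-1],[0,0,-0.6,0,-1],[0,0,-0.6,0,0],[0,0,-0.5,0,1],[0,0,0,0,1],[0,0,0,0,1],[0,0,0,0,1],[0,0,0,0,1],[0,0,0,0,1],[0,0,0,0,1]]';  python3 - <<'E'
from h import *
from cell import monitor
s=monitor.observe();print(s['clock'],s['q'],s['position'],s['grip_width'])
im=eyes.camera("wrist");cv2.imwrite("pics/w4.png",im[:,:,::-1])
for e in ring(cv2.imread("pics/w4.png"),(309,250),44,95):print(e)
E
```

```text
clock: 10.8
position: [488.9, 14.5, 274.9]
eef_rot: [0.667, 0.745, -0.0, -0.0]
force: [0.0, -0.4, 0.7]
grip_width: 0.644
grip_force: 0.0
10.8 [-0.7343245   0.43524027  0.97362258  1.80536058 -0.39858426  1.11422038
  0.48729348] [488.92797368  14.46172871 274.88261151] 0.644462901150922
(array([344.7, 286. ]), array([16.2, 26.6]))
(array([266.6, 275.3]), array([ 4.1, 10.5]))
(array([307.6, 253.8]), array([63.2, 71.9]))
(array([308.9, 255.7]), array([53.6, 55.1]))
(array([266.7, 209.1]), array([4.4, 9.9]))
```

```bash
python3 -m crank '[[0,0,0,0,1],[0,0,0.3,0,1],[0,0,0.4,0,1],[0,0,0.5,0,1],[0,0,0.5,0,1],[0,0,0.5,0,1],[0,0,0.5,0,1],[0,0,0.4,0,1],[0,0,0.3,0,1],[0,0,0.08,0,1],[0,0,0,0,1]]'; python3 -m crank '[[0,0,0,0,-1],[0,0,0,0,-1],[0,0,0,0,-1],[0,0,0,0,-1],[0,0,0,0,-1],[0,0,0,0,-1]]'
```

```text
clock: 11.95
position: [489.1, 14.4, 188.0]
eef_rot: [0.667, 0.745, -0.0, -0.0]
force: [-0.3, 0.0, -0.8]
grip_width: 0.999
grip_force: 0.0
clock: 12.55
position: [488.8, 14.5, 188.3]
eef_rot: [0.667, 0.745, -0.0, -0.0]
force: [-1.0, 0.2, 2.0]
grip_width: 0.662
grip_force: 30.0
```

```bash
cat > st.py <<'E'
from cell import monitor
import numpy as np
s=monitor.observe();x,y=s['eef_rot'][:2]
print("t %.2f tz %.2f az %.1f"%(s['clock'],s['ft_torque'][2],np.degrees(2*np.arctan2(y,x))),s['ft_torque'].round(2),s['force'].round(1),s['position'].round(1),"q7 %.2f w %.3f g %.1f"%(s['q'][6],s['grip_width'],s['grip_force']))
E
python3 st.py
for i in 1 2 3 4; do python3 -m crank '[[0,0,0,-0.5,-1],[0,0,0,-0.5,-1],[0,0,0,0,-1]]' >/dev/null; python3 st.py; done
```

```text
t 12.55 tz 0.06 az 96.3 [-0.06  0.4   0.06] [-1.   0.2  2. ] [488.8  14.5 188.3] q7 0.60 w 0.662 g 30.0
t 12.85 tz 0.05 az 100.4 [-0.02  0.59  0.05] [-2.6 -0.2  4.1] [488.7  14.5 188.3] q7 0.65 w 0.662 g 30.0
t 13.15 tz 0.07 az 104.4 [0.07 0.71 0.07] [-2.4  0.5  6.4] [488.8  14.5 188.3] q7 0.71 w 0.659 g 30.0
t 13.45 tz 0.09 az 108.4 [0.05 0.75 0.09] [-2.6  0.7  6.2] [488.8  14.6 188.3] q7 0.76 w 0.661 g 30.0
t 13.75 tz 0.04 az 112.3 [0.04 0.71 0.04] [-2.6  0.1  5. ] [489.   14.6 188.3] q7 0.82 w 0.659 g 30.0
```

```bash
for i in 1 2 3; do python3 -m crank '[[0,0,0,-0.7,-1],[0,0,0,-0.7,-1],[0,0,0,-0.7,-1],[0,0,0,-0.7,-1],[0,0,0,-0.7,-1],[0,0,0,-0.7,-1],[0,0,0,0,-1]]' >/dev/null; python3 st.py; done;  python3 - <<'E'
from h import *
im=eyes.camera("wrist");im=im[:,:,::-1];cv2.imwrite("pics/w5.png",im[100:400,160:460])
E
```

```text
t 14.45 tz 0.02 az 129.1 [0.04 0.54 0.02] [-1.5  1.   5.2] [489.4  14.6 188.3] q7 1.05 w 0.659 g 30.0
t 15.15 tz 0.13 az 145.9 [0.25 0.61 0.13] [-2.1  1.8  5.2] [489.1  15.1 188.3] q7 1.28 w 0.657 g 30.0
t 15.85 tz 0.09 az 162.7 [0.2  0.41 0.09] [-1.7  1.9  4.4] [489.5  14.8 188.3] q7 1.52 w 0.660 g 30.0
```

View pics/w5.png

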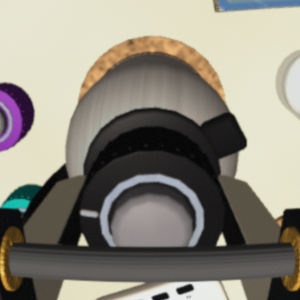

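The steel tick is still at the left of the ring, at crop (90,213), after 66° of hand rotation. So the cap is turning with the fingers and not slipping, and the thread is right-handed. I'll turn it further and then lift gently.

```bash
python3 -m crank '[[0,0,0,-0.7,-1],[0,0,0,-0.7,-1],[0,0,0,-0.7,-1],[0,0,0,-0.7,-1],[0,0,0,-0.5,-1],[0,0,0,0,-1]]' >/dev/null; python3 st.py; for i in 1 2; do python3 -m crank '[[0,0,-0.04,0,-1],[0,0,-0.04,0,-1],[0,0,0,0,-1]]' >/dev/null; python3 st.py; done
```

```text
t 16.50 tz 0.05 az 175.9 [0.37 0.32 0.05] [-2.1  1.3  5.4] [489.4  14.8 188.3] q7 1.71 w 0.663 g 30.0
t 16.80 tz -0.01 az 175.9 [ 0.28 -0.06 -0.01] [ 0.4  0.8 -1.3] [489.   14.6 189.7] q7 1.71 w 0.657 g 30.0
t 17.10 tz 0.01 az 175.9 [ 0.3  -0.01  0.01] [ 0.5  1.4 -1.6] [489.1  14.6 192.2] q7 1.71 w 0.661 g 30.0
```

```bash
python3 -m crank '[[0,0,-0.1,0,-1],[0,0,-0.15,0,-1],[0,0,-0.2,0,-1],[0,0,-0.2,0,-1],[0,0,-0.3,0,-1],[0,0,-0.3,0,-1],[0,0,-0.4,0,-1],[0,0,-0.4,0,-1],[0,0,-0.4,0,-1],[0,0,-0.4,0,-1],[0,0,-0.4,0,-1],[0,0,-0.3,0,-1],[0,0,-0.2,0,-1],[0,0,-0.1,0,-1],[0,0,0,0,-1],[0,0,0,0,-1]]' >/dev/null; python3 st.py;  python3 - <<'E'
from h import *
s=eyes.camera("scene")[:,:,::-1];w=eyes.camera("wrist")[:,:,::-1]
cv2.imwrite("pics/f.png",np.hstack([cv2.resize(s[100:400,150:450],(400,400)),cv2.resize(w,(400,300))[:,:] if 0 else cv2.resize(w[80:480,120:520],(400,400))]))
E
```

```text
t 18.70 tz 0.02 az 175.9 [-0.03  0.02  0.02] [ 0.3 -0.4 -1.9] [488.8  14.5 288.1] q7 1.63 w 0.659 g 30.0
```

View pics/f.png

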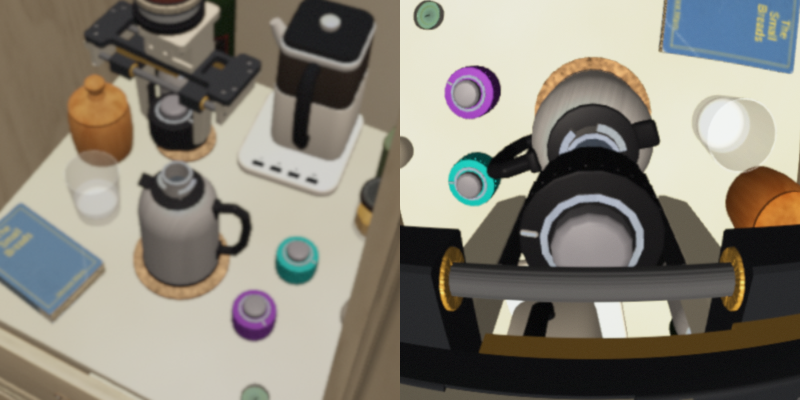

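The stopper is held upright, with its underside about 76 mm above the jug's open neck. Everything else is where it was, and the arm is still.

```bash
python3 -c "
from cell import bot;print(bot.finish_job())"
```

```text
the job is handed in; nothing more can be done
None
```

The jug is open and the job is handed in: I pressed and released the vent, unscrewed the stopper counter-clockwise (right-handed thread), and the gripper still holds it upright about 76 mm above the mouth, with nothing else moved.

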